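# Tip spent cells into the tilt-out bin

### The arm

A 7-joint arm with a two-finger parallel gripper is mounted at the origin on a cart in front of the work surface, level with it; the furniture and walls round the work are solid. World frame = base frame: x ahead of the robot, y to its left, z up, the work surface at z = 0. Lengths are in m, angles in rad, forces in N, time in s.
With the tool pointing down it reaches from about 0.4 to 0.9 m from the base axis. Payload 5.6 kg.
Tool frame: the origin (TCP) lies midway between the tips of the shut fingers; the grasp point (between the pads) lies 19 mm behind it; z points along the fingers, y is the line along which they close (so a half turn about z gives the same grasp; the last joint's range is limited). The gripper opens to 92 mm and grips with 3 to 60 N. Pads are 20 mm wide; open, the fingers measure 128 mm over their backs; the gripper's body (75 mm by 189 mm) begins 69 mm behind the grasp point.
Start: joints at [1.196, 0.468, -0.012, 1.603, 0.006, 1.071, -0.056], TCP at [0.212, -0.615, 0.188] pointing down, gripper open.
Joint ranges: [-2.53, 2.53], [-0.31, 2.02], [-1.57, 1.55], [0.28, 2.44], [-1.29, 4.43], [0.15, 1.84], [-2.92, 2.92]. Speed limits (rad/s): [2.57, 2.57, 3.14, 3.14, 3.14, 3.14, 3.14].

### API

Orientations are given as a 3x3 rotation matrix whose columns are the frame's x, y, z axes.
In Python, from station import env, effector, solver, viewer, workorder, search_frame, tip_of gives the robot as it stands. Calls block until the motion is done:
- env.reach(position, orientation): joint-space move of the TCP to a pose.
- env.movel(position, frame=None, rate=0.15): straight line of the TCP; frame=None keeps the orientation; rate is the mean speed in m/s.
- env.goto_joints(angles): joint-space move.
- effector.release() and effector.grasp(squeeze=None): open the fingers fully, or close them until they stop; squeeze is the grip in N (None keeps the last).
- env.pause(seconds).
- solver.inverse_kinematics(position, orientation): joint angles nearest the present ones, or None.
- env.sense(): the state.
- viewer.read_camera(name): name is "side" or "top" or "wrist"; returns (picture, depth): 384x512x3 uint8, red, green, blue; 384x512 float32, m along the optical axis (not along the pixel's ray), 0 where there is no reading.
- viewer.camera_info(name): a dict with "intrinsics" (3x3 intrinsics, pixels), "eye" and "rotation" of the camera in the world; the wrist camera has in their place "T_tool_cam" (4x4, takes a point from camera to tool coordinates, whose origin is the TCP and whose axes are the flange's). Camera axes: x right, y up, looking along -z (the intrinsics and any distortion apply to the point x, -y, -z); pixel columns grow to the right and rows downward; lengths in m; the calibration is good to about 2 mm. The wrist camera is an equidistant fisheye: a pixel r from the principal point sees the ray r / f radians off the axis. A picture is of the moment at which its call begins: read the wrist's pose just before it. camera_info takes no time and is no camera call.
A pose or a line that the arm cannot do raises env.PlanningError and nothing moves.
- workorder.finish_job(): hands the job in; it is judged then, once.
Trained networks look in the newest picture that a camera, given by its name, has taken for a name from the list of things; names that differ only in an ending like _2 or _b are one class to them, and where a whole thing is asked for, a point or a joint stands for the part that bears it (a point fixed in the world has none). Each returns a list of dicts, best first, with "score" (0 to 1); they miss things now and then, are a little off and sometimes report something else, mostly with a low value. They report only what shows in the picture. A call takes as long as a camera call. They do not tell look-alikes from the thing itself.
- search_frame(camera, name): "at" ([x, y, z] in m, in world coordinates, good to about 4 mm: the middle of the surface that is visible of it).
- tip_of(camera, name): "at" ([x, y, z] in m, in world coordinates, good to about 4 mm: a listed point, or the origin of a listed thing).
The state is a dict: "t": time; "joint_positions": joint angles; "joint_velocities": joint speeds; "tau": joint torques, N m; "ee_pos": TCP position; "tcp_rot": TCP orientation; "wrist_force": force on the tool from outside, world axes, zero at the start; "moment": the same for the moment, N m; "gripper_width": finger opening in m; "grasp_force": force on a finger pad.
Only numpy, scipy, OpenCV 4.12 (cv2) and the standard library are available. Lean on these libraries where they do the work, as an engineer would, in place of code of your own. Each camera call takes 0.05 s, during which the arm holds its last target. There are 200 camera calls.

### The job

Pull the front of the wide tilt-out bin, the left one of the two, open to its stop. Then tip the two loose battery cells out of the small metal scoop into the open bin, without touching the cells with the fingers. Stand the empty scoop upright back on the bench and leave the bin open with both cells in it.

Things in the scene. Friction and masses are not known exactly. Their poses are not given: they have to be found in the camera images.
- bin_unit: Grey steel housing, fixed, top flat and 162 mm above the bench, 130 mm deep, with two tilt-out bins: wide (left, seen from the robot) and narrow (right, its centre 104 mm from the wide one's). Origin: on the bench, under the middle of the wide bin's front; x points back into the housing, y left. Its front faces the robot to within 12 degrees.
- wide_bin (a joint): Tilt of the wide bin. 0 = shut, front upright; 0.6 rad = fully open at its stop, front leaning towards the robot. Starts shut or a little ajar, stays where it is left; takes about 2 N at the lip. Hinge: along the foot of the front, above bin_unit's origin, 12 mm over the bench. Open, its mouth spans from the lip back to the housing's front (pocket's back edge there, 147 mm high).
- wide_bin_lip (a point): Middle of the top edge of the wide bin's pull tab, 185 mm from the hinge, 197 mm high when shut, 165 mm and 105 mm nearer the robot when open. Turns with the front: z up along it, x back, y left. Tab 80 mm wide, 6 mm thick with a 10 mm bead on top; it stands 35 mm above the housing's top, so fingers can hook behind it or pinch it from above. Pocket inside: 106 wide, 81 deep.
- scoop_center (a point): Centre of the loose aluminium scoop, 25 mm above its underside: open-topped chute 90 long (x), 60 wide (y), upright 3 mm side walls 50 high (38 in the front 25 mm), 0.12 kg; grasp across the 60 mm. x points to the closed back; the open mouth at -x starts roughly towards the robot. Floor slopes from 26 mm at the mouth to 5 mm at the back (14 deg): cells roll out when the mouth dips well past that.
- cell_1: Green and white round battery cell, 15 mm in diameter, 50 mm long along its y axis, origin on its surface at mid-length. Starts in the scoop, lying across it at the back wall.
- cell_2: Red and white round battery cell, otherwise the same; it lies across the scoop beside cell_1, nearer the mouth.
Not all that is in view belongs to the job. Of the things that look like the bin_unit, the larger one is meant.

How it is judged:
On the way, in this order (a step that is already met when the one before it is completed fails the run):
1. the wide bin is pulled open to its stop (value of joint wide_bin above 0.53 rad), for 0.2 s.
2. both cells are in the open wide bin (x of cell_1 in the frame of wide_bin_lip between 0 and 0.09 m and y of cell_1 in the frame of wide_bin_lip between -0.06 and 0.06 m and z of cell_1 in the frame of wide_bin_lip between -0.19 and -0.06 m and x of cell_2 in the frame of wide_bin_lip between 0 and 0.09 m and y of cell_2 in the frame of wide_bin_lip between -0.06 and 0.06 m and z of cell_2 in the frame of wide_bin_lip between -0.19 and -0.06 m), for 0.2 s.
At the end, for the whole second after the job is handed in: Both cells lie at rest in the pocket of the wide bin, the bin is still open (more than 0.45 rad of 0.6), and the scoop stands upright (within 10 degrees) on the bench, its centre 10 to 40 mm above the bench top (all of step 2 and value of joint wide_bin above 0.45 rad and angle between scoop_center's own z axis and vertical below 0.17 rad and height (world z) of scoop_center between 0.01 and 0.04 m and linear speed of each of cell_1, cell_2 below 0.05 m/s); the robot touches nothing.
It fails at once if the fingers touch a cell with more than 1 N (contact force between the fingers and cell_1 above 1 N or contact force between the fingers and cell_2 above 1 N).
It also fails if it takes over 62 s, if anything falls off the work surface, if the arm or the gripper's body presses on something with over 40 N, if the wrist force passes 120 N, or if a joint passes its speed limit or range.

## Working session

There is one attempt and no reset: what is moved stays moved. The work goes in short steps, each a Python script; the robot and the scene stay as the last script left them, time stands still between calls to the robot, and variables do not carry over. Pictures are saved under pics/ and viewed, at most 12 in all, crops included, and the job is handed in when it is done.

```bash
mkdir -p pics; cat > h.py <<'E'
import numpy as np, cv2
from station import env, effector, solver, viewer, workorder, search_frame, tip_of
def save(cam,fn,crop=None,scale=1):
    p,d=viewer.read_camera(cam)
    im=p[:,:,::-1]
    if crop: im=im[crop[1]:crop[3],crop[0]:crop[2]]
    cv2.imwrite('pics/'+fn,cv2.resize(im,None,fx=scale,fy=scale)); return p,d
def cloud(cam,d):
    i=viewer.camera_info(cam);K=np.array(i['intrinsics']);v,u=np.mgrid[:d.shape[0],:d.shape[1]]
    P=np.stack([(u-K[0,2])/K[0,0]*d,-(v-K[1,2])/K[1,1]*d,-d],-1)
    W=P@np.array(i['rotation']).T+np.array(i['eye']); W[d==0]=np.nan
    return W
def proj(cam,p):
    i=viewer.camera_info(cam);K=np.array(i['intrinsics']);q=np.array(i['rotation']).T@(np.array(p)-i['eye'])
    return (K[0,2]+K[0,0]*q[0]/-q[2],K[1,2]-K[1,1]*q[1]/-q[2])
E
python3 - <<'E'
from h import *
np.set_printoptions(precision=3,suppress=True)
a,da=save('side','side1.png'); b,db=save('top','top1.png')
np.savez('d1.npz',s=cloud('side',da),t=cloud('top',db),a=a,b=b)
cv2.imwrite('pics/both1.png',cv2.resize(np.hstack([a,b])[:,:,::-1],(800,300)))
for c in ('side','top'):
    print(c,{k:np.round(v,3).tolist() if not isinstance(v,str) else v for k,v in viewer.camera_info(c).items()})
    for n in ('bin_unit','wide_bin_lip','scoop_center','cell_1'):
        for f in (search_frame,tip_of):
            print(n,f.__name__,[(round(r['score'],2),np.round(r['at'],3).tolist(),np.round(proj(c,r['at'])).tolist()) for r in f(c,n)])
E
```

```text
side {'intrinsics': [[422.214, 0.0, 248.086], [0.0, 422.214, 192.919], [0.0, 0.0, 1.0]], 'eye': [0.154, 0.593, 0.917], 'rotation': [[-0.791, 0.468, -0.394], [-0.611, -0.6, 0.516], [0.005, 0.649, 0.761]]}
bin_unit call [(0.74, [0.468, -0.128, 0.109], [320.0, 172.0]), (0.71, [0.678, 0.027, 0.159], [220.0, 156.0])]
bin_unit call [(0.83, [0.64, 0.007, -0.001], [237.0, 199.0]), (0.81, [0.435, -0.162, 0.0], [331.0, 197.0])]
wide_bin_lip call [(0.88, [0.623, 0.015, 0.113], [239.0, 175.0])]
wide_bin_lip call [(0.92, [0.624, 0.006, 0.196], [241.0, 150.0]), (0.7, [0.434, -0.157, 0.129], [338.0, 166.0])]
scoop_center call [(0.69, [0.412, 0.264, 0.029], [245.0, 308.0])]
scoop_center call [(0.91, [0.421, 0.263, 0.027], [242.0, 306.0]), (0.16, [0.624, 0.007, 0.195], [241.0, 151.0])]
cell_1 call [(0.61, [0.448, 0.251, 0.023], [236.0, 296.0])]
cell_1 call [(0.69, [0.449, 0.252, 0.01], [235.0, 299.0]), (0.59, [0.437, 0.255, 0.012], [238.0, 302.0])]
top {'intrinsics': [[458.817, 0.0, 253.054], [0.0, 458.817, 186.585], [0.0, 0.0, 1.0]], 'eye': [0.216, -0.093, 1.126], 'rotation': [[0.415, 0.851, -0.321], [-0.91, 0.387, -0.15], [-0.004, 0.354, 0.935]]}
bin_unit call [(0.74, [0.478, -0.174, 0.109], [337.0, 262.0]), (0.7, [0.675, -0.016, 0.159], [307.0, 153.0])]
bin_unit call [(0.97, [0.44, -0.16, 0.004], [318.0, 283.0]), (0.56, [0.638, 0.014, -0.002], [284.0, 186.0])]
wide_bin_lip call [(0.91, [0.434, -0.162, 0.084], [323.0, 280.0]), (0.77, [0.628, 0.008, 0.117], [288.0, 173.0])]
wide_bin_lip call [(0.95, [0.436, -0.159, 0.13], [325.0, 275.0]), (0.93, [0.626, 0.01, 0.196], [289.0, 160.0])]
scoop_center call [(0.95, [0.411, 0.266, 0.022], [156.0, 221.0])]
scoop_center call [(0.97, [0.417, 0.262, 0.024], [159.0, 219.0]), (0.24, [0.455, 0.255, 0.012], [169.0, 209.0])]
cell_1 call [(0.57, [0.438, 0.259, 0.029], [164.0, 212.0])]
cell_1 call [(0.6, [0.433, 0.26, 0.011], [164.0, 215.0]), (0.57, [0.454, 0.254, 0.013], [169.0, 209.0])]
```

View pics/side1.png

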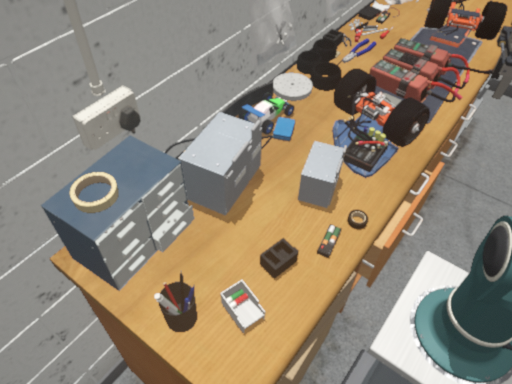

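View pics/top1.png

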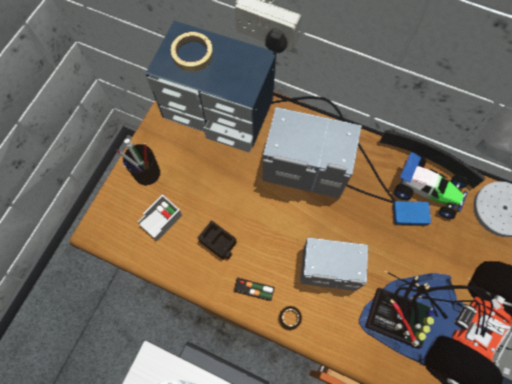

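Candidates for the bin unit are the larger grey housing (top 310,150; side 222,160), the smaller look-alike (top 335,262; side 322,175) and the blue cabinet (top 215,80). I choose the larger housing. Candidates for the scoop are the aluminium chute holding red and green cells (top 160,217; side 242,305), the black tray (top 217,240) and the loose cell pack (top 254,289). I choose the chute. Next is a close crop check, plus yaw from the depth data.

```bash
python3 - <<'E'
from h import *
z=np.load('d1.npz');a,b=z['a'],z['b']
c1=cv2.resize(b[95:205,250:370],(400,367),interpolation=2);c2=cv2.resize(b[185:245,125:190],(398,367),interpolation=2)
cv2.imwrite('pics/crop1.png',np.hstack([c1,c2])[:,:,::-1])
for k in 'ts':
    W=z[k]; X=W.reshape(-1,3)
    m=(abs(X[:,2]-.162)<.006)&(X[:,0]>.57)&(X[:,0]<.85)&(abs(X[:,1]+.05)<.22)
    r=cv2.minAreaRect(X[m][:,:2].astype(np.float32)); print('top',m.sum(),r)
    m=(X[:,2]>.177)&(X[:,2]<.21)&(X[:,0]>.57)&(X[:,0]<.7)&(abs(X[:,1])<.15)
    Q=X[m];print('tab',len(Q),Q.min(0),Q.max(0),cv2.minAreaRect(Q[:,:2].astype(np.float32)), Q.mean(0))
    m=(abs(X[:,0]-.42)<.09)&(abs(X[:,1]-.263)<.08)&(X[:,2]>.006)&(X[:,2]<.06)
    Q=X[m];print('scoop',len(Q),cv2.minAreaRect(Q[:,:2].astype(np.float32)))
    m2=Q[:,2]>.044; print(' high',m2.sum(),cv2.minAreaRect(Q[m2][:,:2].astype(np.float32)))
E
```

```text
top 4514 ((0.7127037644386292, 0.017324090003967285), (0.30803853273391724, 0.21118175983428955), 77.46189880371094)
tab 329 [ 0.61571814 -0.11493399  0.17742259] [0.66306356 0.04604062 0.20055666] ((0.6373881697654724, -0.03501138836145401), (0.015096944756805897, 0.16547784209251404), 15.175570487976074) [ 0.63584446 -0.03043032  0.19207784]
scoop 1157 ((0.42126065492630005, 0.26923179626464844), (0.15319722890853882, 0.173995241522789), 87.05754852294922)
 high 150 ((0.44809651374816895, 0.2869253158569336), (0.13519683480262756, 0.07309316098690033), 63.10626983642578)
top 2800 ((0.695895791053772, 0.019669219851493835), (0.1469898521900177, 0.2895110845565796), 10.945833206176758)
tab 228 [ 0.61387672 -0.11602711  0.17702056] [0.66097727 0.04697686 0.19988459] ((0.6366796493530273, -0.034553445875644684), (0.014226828701794147, 0.167720228433609), 15.427703857421875) [ 0.63318182 -0.02281982  0.19119572]
scoop 1326 ((0.4164140820503235, 0.26243677735328674), (0.15982894599437714, 0.15402284264564514), 2.5386452674865723)
 high 174 ((0.44147494435310364, 0.288307249546051), (0.12688098847866058, 0.06632350385189056), 73.38289642333984)
```

View pics/crop1.png

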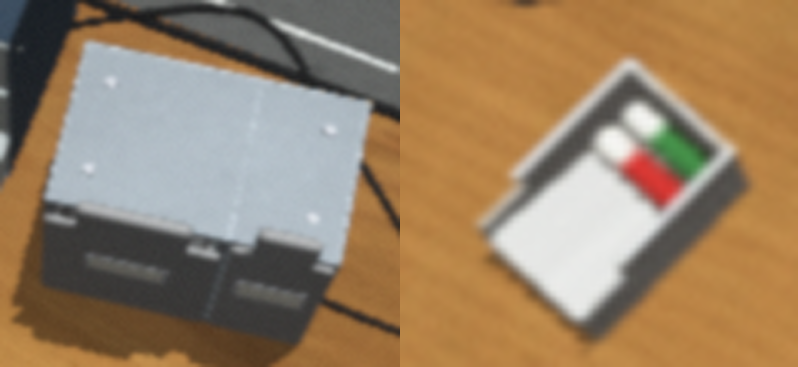

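The crop confirms both choices. The large housing has the wide tab on the left and the narrow one on the right, and the scoop's mouth is at the lower left with the red and green cells at the back. Next I refine the yaws.

```bash
cat >> h.py <<'E'
def onplane(cam,u,v,z):
    i=viewer.camera_info(cam);K=np.array(i['intrinsics']);r=np.array(i['rotation'])@[(u-K[0,2])/K[0,0],-(v-K[1,2])/K[1,1],-1]
    e=np.array(i['eye']);return e+r*(z-e[2])/r[2]
E
python3 - <<'E'
from h import *
np.set_printoptions(precision=3,suppress=True)
f=lambda x,y,z:onplane('top',125+(x-400)/6.123,185+y/6.117,z)
b1,b2,m1,m2=f(630,60,.05),f(738,152,.05),f(480,225,.038),f(590,330,.038)
print(b1,b2,m1,m2,'center',(b1+b2+m1+m2)/4)
ax=(b1+b2)/2-(m1+m2)/2;w=b1-b2+m1-m2
print('len',np.linalg.norm(ax),'w',np.linalg.norm(w)/2,'yaw',np.degrees(np.arctan2(ax[1],ax[0])),np.degrees(np.arctan2(-w[0],w[1])))
z=np.load('d1.npz')
for k in 'ts':
    X=z[k].reshape(-1,3)
    base=(X[:,2]>.19)&(X[:,2]<.205)&(X[:,0]>.57)&(X[:,0]<.7)
    for n,lo,hi in(('wide',-.028,.05),('narrow',-.13,-.07)):
        m=base&(X[:,1]>lo)&(X[:,1]<hi);Q=X[m];p=np.polyfit(Q[:,1],Q[:,0],1)
        print(k,n,m.sum(),'yaw',np.degrees(np.arctan(-p[0])),'x@y0',p[1],Q[:,1].min(),Q[:,1].max())
    g=z[k]; # housing top normal mask: front edge via per-row min x
    m=(abs(X[:,2]-.162)<.005)&(X[:,0]>.57)&(X[:,0]<.85);Q=X[m]
    ys=np.arange(-.12,.06,.005);E=[(y,np.percentile(Q[abs(Q[:,1]-y)<.003][:,0],[3,97])) for y in ys if (abs(Q[:,1]-y)<.003).sum()>8]
    E=np.array([(y,*e) for y,e in E]);print('rear yaw',np.degrees(np.arctan(-np.polyfit(E[:,0],E[:,2],1)[0])),'front',np.degrees(np.arctan(-np.polyfit(E[:,0],E[:,1],1)[0])))
E
```

```text
[0.472 0.276 0.05 ] [0.455 0.217 0.05 ] [0.387 0.301 0.038] [0.367 0.24  0.038] center [0.42  0.258 0.044]
len 0.09002447512774453 w 0.06257471405798669 yaw -15.532499335993014 -16.940804698941793
t wide 150 yaw 10.106745579951752 x@y0 0.6268169322004383 -0.02759559156481463 0.046040623065425335
t narrow 85 yaw 10.165686260260072 x@y0 0.6373329134569042 -0.11493399235923785 -0.07254036343598469
rear yaw 5.097707761805324 front 9.005045595365951
s wide 102 yaw 10.032075422138636 x@y0 0.6257359527210796 -0.02790604243513428 0.04577570224116689
s narrow 49 yaw 9.355922170032327 x@y0 0.637724389928999 -0.11377967683474144 -0.07177063235811199
rear yaw 5.853449450143544 front 13.920797264663028
```

```bash
cat >> h.py <<'E'
def rot(yaw,pitch=0,flip=1):
    """tool down, y along +-y of a frame with this yaw; pitch leans the hand back towards frame -x"""
    c,s=np.cos(yaw),np.sin(yaw); ex=np.array([c,s,0]);ey=np.array([-s,c,0])
    z=np.sin(pitch)*ex-np.cos(pitch)*np.array([0,0,1.]); y=flip*ey
    return np.column_stack([np.cross(y,z),y,z])
def best(p,yaw,pitch=0):
    q0=np.array(env.sense()['joint_positions']);o=[]
    for f in (1,-1):
        q=solver.inverse_kinematics(p,rot(yaw,pitch,f))
        if q is not None:o.append((abs(np.array(q)-q0).max(),f,np.round(q,2)))
    return sorted(o,key=lambda t:t[0])
U=np.radians(10.); ux=np.array([np.cos(U),np.sin(U),0]); uy=np.array([-np.sin(U),np.cos(U),0]); O=np.array([.639,.0105,0])
def unit(x,y,z): return O+x*ux+y*uy+np.array([0,0,z])
def st():
    s=env.sense();print('t',round(s['t'],2),'tcp',np.round(s['ee_pos'],4),'F',np.round(s['wrist_force'],1),'w',round(s['gripper_width'],4),'gf',round(s['grasp_force'],1));return s
E
python3 - <<'E'
from h import *
s=st();print(np.round(s['tcp_rot'],2))
print(unit(-.0135,0,.196))
print(best(unit(.02,0,.3),U)); print(best(unit(-.08,0,.15),U))
S=np.radians(-16)
print(best([.42,.26,.012],S));print(best(unit(.02,0,.23),U,.8))
E
```

```text
t 0.9 tcp [ 0.2117 -0.6146  0.1878] F [-0.4  1.2  0.3] w 0.0918 gf 0.0
[[ 0.95  0.33  0.  ]
 [ 0.33 -0.95 -0.  ]
 [-0.    0.   -1.  ]]
[0.6257051  0.00815575 0.196     ]
[(np.float64(1.4287783875050653), 1, array([ 0.48,  0.55, -0.85,  1.4 ,  0.41,  1.37,  1.37])), (np.float64(1.5732398943826424), -1, array([ 0.26,  0.45, -0.49,  1.42,  0.21,  1.32, -1.63]))]
[(np.float64(1.353573077822193), 1, array([ 0.61,  0.52, -0.87,  1.82,  0.47,  1.02,  1.3 ])), (np.float64(1.5798191513223618), -1, array([ 0.31,  0.41, -0.45,  1.84,  0.22,  0.95, -1.64]))]
[(np.float64(1.136021249168789), 1, array([ 0.06,  0.67, -0.86,  2.06,  0.75,  0.76,  0.02])), (np.float64(2.1724397068418515), -1, array([-0.98,  0.51,  0.43,  2.12, -0.38,  0.59, -2.12]))]
[(np.float64(1.655708722675037), 1, array([ 1.08,  0.49, -1.29,  2.17,  1.66,  0.32,  0.25])), (np.float64(2.770743597048085), -1, array([ 1.15,  0.67, -1.47,  2.17,  1.69,  0.52, -2.83]))]
```

```bash
python3 - <<'E'
from h import *
R=rot(U,0,1)
effector.grasp(10)
p=env.sense()['ee_pos']; env.movel([p[0],p[1],.32],rate=.3)
env.reach(unit(.02,0,.30),R); st()
env.movel(unit(.02,0,.172),rate=.15); s=st()
f0=np.array(s['wrist_force'])
# pull with vertical finger, 12..22 mm below the lip
last=None
for th in np.r_[np.arange(.06,.56,.06),.56,.58,.60,.62]:
    lx,lz=-.185*np.sin(th),.012+.185*np.cos(th)
    z=min(.172,lz-.015); h=lz-z
    x=lx+.010+max(.005,.0035+h*np.tan(th))
    env.movel(unit(x,0,z),rate=.08)
    F=np.array(env.sense()['wrist_force'])-f0
    print(round(th,2),np.round([F@ux,F@uy,F[2]],1))
    if F@ux>30: print('stop');break
env.pause(.3); st()
b,db=save('side','side2.png'); 
for r in tip_of('side','wide_bin_lip'): print(r['score'],np.round(r['at'],3))
viewer.read_camera('top')
for r in tip_of('top','wide_bin_lip'): print(r['score'],np.round(r['at'],3))
print('open lip expected',unit(-.1045,0,.165))
E
```

```text
t 5.56 tcp [0.6588 0.0127 0.2998] F [-0.6 -0.2  0.6] w 0.0003 gf 0.0
t 6.56 tcp [0.6594 0.0142 0.1731] F [-0.1 -0.7  0.1] w 0.0005 gf 0.0
0.06 [0.9 1.  0.2]
0.12 [0.2 1.3 0.1]
0.18 [1.2 1.  0.4]
0.24 [-0.5 -0.1 -0. ]
0.3 [ 0.6  1.1 -0.3]
0.36 [-0.2  0.4 -0.2]
0.42 [-0.3  0.2 -0.1]
0.48 [ 0.5  1.  -0.5]
0.54 [-0.5  1.  -0.1]
0.56 [ 0.6  0.9 -0.1]
0.58 [1.1 0.5 0.1]
0.6 [0.7 0.9 0.5]
0.62 [ 0.3  0.7 -0.5]
t 10.42 tcp [ 0.5571 -0.004   0.1476] F [-0.3 -0.3  1. ] w 0.0007 gf 0.0
0.66 [ 0.434 -0.156  0.128]
0.6 [0.625 0.005 0.196]
open lip expected [ 0.53608759 -0.00764623  0.165     ]
```

View pics/side2.png

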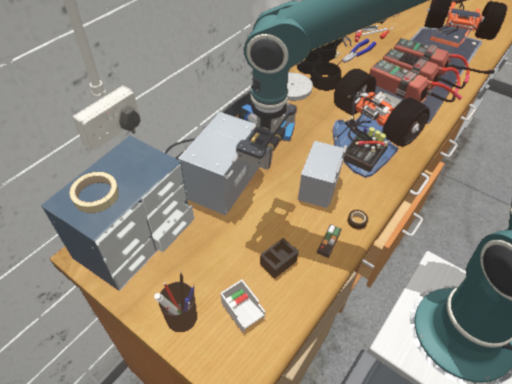

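```bash
python3 - <<'E'
from h import *
s=env.sense()
print('tcp px side',proj('side',s['ee_pos']),'top',proj('top',s['ee_pos']))
a,_=save('side','x.png');b,_=viewer.read_camera('top')
c1=cv2.resize(a[90:220,180:310],(400,400),interpolation=2);c2=cv2.resize(b[90:230,240:380],(400,400),interpolation=2)
cv2.imwrite('pics/crop2.png',np.hstack([c1,c2])[:,:,::-1])
E
```

```text
tcp px side (np.float64(264.8853553960817), np.float64(173.7842530863004)) top (np.float64(281.2956398991375), np.float64(196.0424246093507))
```

View pics/crop2.png

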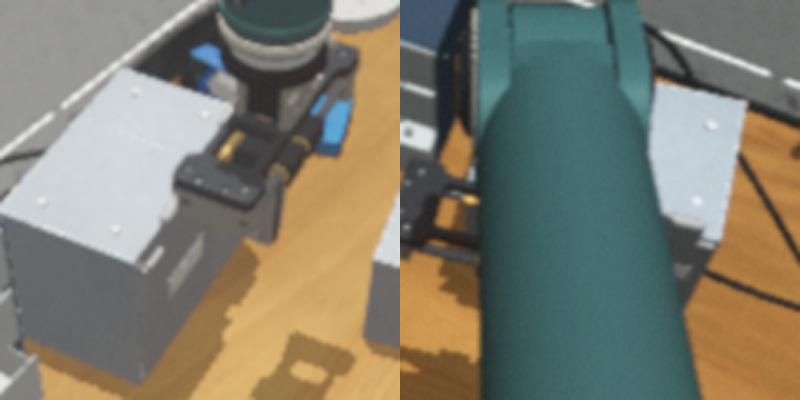

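```bash
python3 - <<'E'
from h import *
np.set_printoptions(precision=3,suppress=True)
R=rot(U)
_,d=viewer.read_camera('wrist');
print({k:np.round(v,3).tolist() for k,v in viewer.camera_info('wrist').items() if not isinstance(v,str)})
for n in ('wide_bin_lip','bin_unit'):
    print(n,[(round(r['score'],2),np.round(r['at'],3)) for r in tip_of('wrist',n)])
env.movel(unit(-.06,0,.30),R,rate=.2)
env.reach(unit(-.1,.25,.35),R)
a,d=viewer.read_camera('side');b,e=viewer.read_camera('top')
for c,dd in(('side',d),('top',e)):
    print(c,[(round(r['score'],2),np.round(r['at'],3)) for r in tip_of(c,'wide_bin_lip')])
    X=cloud(c,dd).reshape(-1,3); V=np.column_stack([(X-O)@ux,(X-O)@uy,X[:,2]])
    m=(V[:,0]>-.2)&(V[:,0]<.02)&(abs(V[:,1])<.03)&(V[:,2]>.03);Q=V[m]
    for z0 in np.arange(.03,.21,.02):
        k=abs(Q[:,2]-z0)<.01
        if k.sum():print(round(z0,2),k.sum(),np.percentile(Q[k][:,0],[5,50,95]))
w,_=viewer.read_camera('wrist')
cv2.imwrite('pics/crop3.png',np.hstack([cv2.resize(a[90:220,180:310],(400,400),interpolation=2),cv2.resize(b[90:230,240:380],(400,400),interpolation=2)])[:,:,::-1])
st()
E
```

```text
{'intrinsics': [[297.319, 0.0, 254.447], [0.0, 297.319, 195.673], [0.0, 0.0, 1.0]], 'T_tool_cam': [[0.001, 0.964, 0.267, 0.075], [1.0, -0.001, 0.0, -0.0], [0.0, 0.267, -0.964, -0.196], [0.0, 0.0, 0.0, 1.0]]}
wide_bin_lip [(0.91, array([ 0.431, -0.161,  0.132])), (0.77, array([0.627, 0.006, 0.198]))]
bin_unit [(0.75, array([ 0.433, -0.158, -0.004]))]
side [(0.96, array([0.624, 0.006, 0.196])), (0.71, array([ 0.432, -0.157,  0.127]))]
0.03 20 [-0.009 -0.008 -0.008]
0.05 47 [-0.01  -0.009 -0.008]
0.07 48 [-0.011 -0.01  -0.009]
0.09 38 [-0.013 -0.012 -0.01 ]
0.11 63 [-0.014 -0.013 -0.012]
0.13 54 [-0.014 -0.013 -0.012]
0.15 59 [-0.015 -0.014 -0.013]
0.17 151 [-0.016  0.008  0.019]
0.19 95 [-0.019 -0.016 -0.01 ]
top [(0.73, array([ 0.437, -0.16 ,  0.132])), (0.66, array([0.624, 0.008, 0.196]))]
0.03 29 [-0.007 -0.007 -0.006]
0.05 64 [-0.009 -0.008 -0.006]
0.07 62 [-0.01  -0.008 -0.007]
0.09 49 [-0.013 -0.011 -0.009]
0.11 88 [-0.013 -0.012 -0.01 ]
0.13 72 [-0.013 -0.012 -0.01 ]
0.15 98 [-0.014 -0.013  0.017]
0.17 197 [-0.015  0.009  0.019]
0.19 145 [-0.018 -0.015 -0.009]
t 13.05 tcp [0.498 0.238 0.35 ] F [-0.3 -0.7  0.1] w 0.0005 gf 0.0
```

View pics/crop3.png

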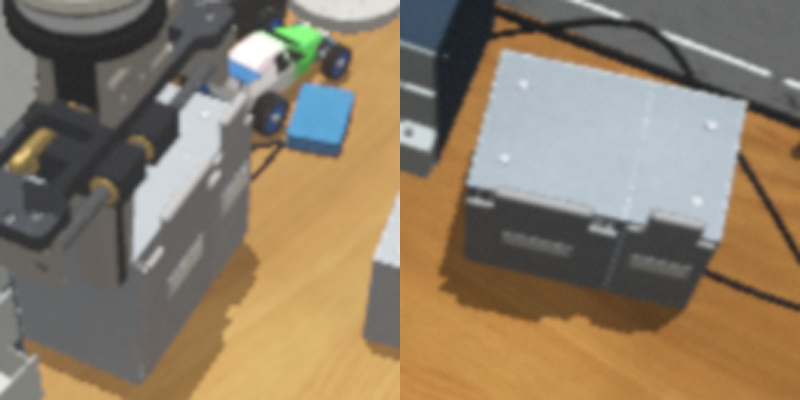

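The housing is seen at crop (600,150) and the wide tab is still upright, so the hook did nothing. I'll check where the fingertips really are against the reported TCP.

```bash
python3 - <<'E'
from h import *
np.set_printoptions(precision=3,suppress=True)
s=st();p=np.array(s['ee_pos']);R=np.array(s['tcp_rot']);print(R,s['joint_positions'])
a,d=viewer.read_camera('side');e,f=viewer.read_camera('top')
for c,dd in(('side',d),('top',f)):
    X=(cloud(c,dd).reshape(-1,3)-p)@R
    m=(abs(X)<.13).all(1);Q=X[m];print(c,len(Q))
    for z0 in np.arange(.03,-.12,-.01):
        k=abs(Q[:,2]-z0)<.005
        if k.sum()>2:print(round(z0,3),k.sum(),'x',np.percentile(Q[k][:,0],[2,98]),'y',np.percentile(Q[k][:,1],[2,98]))
w,_=viewer.read_camera('wrist')
u,v=proj('side',p);u,v=int(u),int(v);print(u,v)
c=cv2.resize(a[max(v-70,0):v+50,max(u-60,0):u+60],(400,400),interpolation=2)
cv2.imwrite('pics/crop4.png',np.hstack([c,cv2.resize(w,(400,400))])[:,:,::-1])
E
```

```text
t 13.05 tcp [0.498 0.238 0.35 ] F [-0.3 -0.7  0.1] w 0.0005 gf 0.0
[[-0.985 -0.171 -0.001]
 [-0.171  0.985 -0.   ]
 [ 0.001 -0.    -1.   ]] [ 0.264  0.326 -0.976  1.587  0.273  1.376  1.002]
side 935
-0.03 30 x [-0.007  0.011] y [-0.012  0.013]
-0.04 66 x [-0.007  0.011] y [-0.014  0.014]
-0.05 70 x [-0.007  0.011] y [-0.014  0.015]
-0.06 78 x [-0.008  0.011] y [-0.015  0.015]
-0.07 73 x [-0.005  0.011] y [-0.014  0.016]
-0.08 66 x [-0.002  0.012] y [-0.014  0.017]
-0.09 37 x [-0.007  0.012] y [0.005 0.019]
-0.1 11 x [-0.006  0.012] y [0.011 0.018]
-0.11 6 x [0.002 0.008] y [0.028 0.03 ]
top 57
215 189
```

View pics/crop4.png

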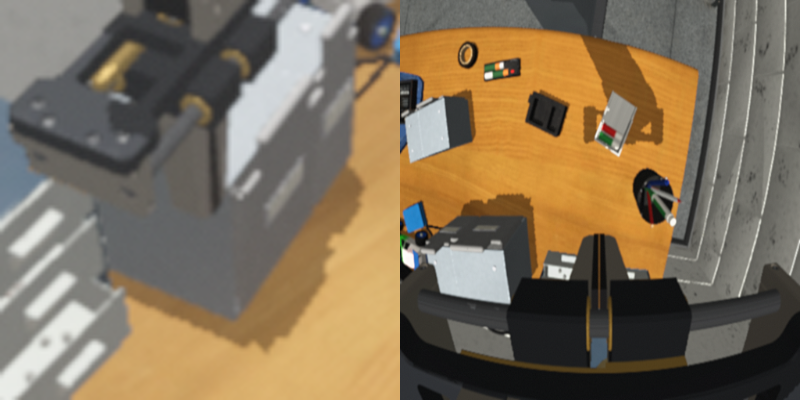

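The picture and the depth data agree. The real fingertips end about 28 mm short of the reported TCP along the tool axis (crop 195,210), so the hook passed over the tab. I'll measure the offset exactly, compensate for it and repeat the pull.

```bash
cat >> h.py <<'E'
D=.028
def cmd(tip,R): return np.array(tip)+D*R[:,2]   # reported TCP for a wanted real fingertip position
E
python3 - <<'E'
from h import *
import h
np.set_printoptions(precision=3,suppress=True)
s=env.sense();p=np.array(s['ee_pos']);Rt=np.array(s['tcp_rot'])
_,d=viewer.read_camera('side');X=(cloud('side',d).reshape(-1,3)-p)@Rt
Q=X[(abs(X[:,:2])<.02).all(1)&(abs(X[:,2])<.06)];z=np.sort(Q[:,2])[::-1];print('tips',z[:8],np.percentile(z,98))
h.D=D=float(-np.clip(z[2],-.032,-.022));print('D',D)
R=rot(U)
go=lambda x,z,r:env.movel(cmd(unit(x,0,z),R),R,rate=r)
env.reach(cmd(unit(.02,0,.25),R),R)
go(.02,.174,.15); f0=np.array(st()['wrist_force'])
for th in np.r_[np.arange(.06,.56,.06),.56,.58,.60,.62]:
    lx,lz=-.185*np.sin(th),.012+.185*np.cos(th)
    z=min(.174,lz-.015); hh=lz-z
    go(lx+.010+max(.005,.0035+hh*np.tan(th)),z,.08)
    F=np.array(env.sense()['wrist_force'])-f0
    print(round(th,2),np.round([F@ux,F@uy,F[2]],1))
    if abs(F@ux)>25: print('stop');break
env.pause(.3); st()
for c in('side','wrist'):
    viewer.read_camera(c);print(c,[(round(r['score'],2),np.round(r['at'],3)) for r in tip_of(c,'wide_bin_lip')])
print('open lip expected',unit(-.1045,0,.165))
E
```

```text
tips [-0.027 -0.027 -0.028 -0.028 -0.028 -0.029 -0.03  -0.03 ] -0.02838545583849275
D 0.027877081973908424
t 15.07 tcp [0.659 0.015 0.147] F [-0.4  0.6  0.7] w 0.0006 gf 0.0
0.06 [ 1.6 -0.3 -0.5]
0.12 [-0.2 -0.3 -0.6]
0.18 [ 0.7 -0.4 -0.8]
0.24 [ 0.8 -0.5 -0.7]
0.3 [-0.5 -0.5 -0.5]
0.36 [-0.5 -1.2 -1.2]
0.42 [ 0.2 -0.8 -1.2]
0.48 [ 0.9  0.4 -1.2]
0.54 [ 0.3 -0.7 -0.6]
0.56 [-0.2 -0.1 -0.1]
0.58 [0.8 0.1 0.4]
0.6 [ 0.6  0.  -0.3]
0.62 [ 2.2 -0.9  1.5]
t 18.93 tcp [ 0.557 -0.004  0.12 ] F [2.3 0.4 3.5] w 0.0002 gf 2.1
side [(0.75, array([ 0.532, -0.012,  0.162])), (0.43, array([ 0.435, -0.158,  0.132]))]
wrist [(0.96, array([ 0.536, -0.009,  0.161])), (0.67, array([ 0.43 , -0.161,  0.134]))]
open lip expected [ 0.536 -0.008  0.165]
```

```bash
python3 - <<'E'
from h import *
np.set_printoptions(precision=3,suppress=True)
R=rot(U); go=lambda x,z,r:env.movel(cmd(unit(x,0,z),R),R,rate=r)
p=np.array(env.sense()['ee_pos']); env.movel(p-.004*ux,rate=.05); st()
env.movel(p+.012*ux,rate=.1)
env.movel(p+.012*ux+[0,0,.12],rate=.25)
S=np.radians(-16);Rs=rot(S); C=np.array([.420,.261,0])
env.reach(cmd(C+[0,0,.20],Rs),Rs)
effector.release()
st()
for c in('wrist','top','side'):
    im,d=viewer.read_camera(c)
    print(c,'scoop',[(round(r['score'],2),np.round(r['at'],3)) for r in tip_of(c,'scoop_center')])
    if c!='wrist':print(' lip',[(round(r['score'],2),np.round(r['at'],3)) for r in tip_of(c,'wide_bin_lip')])
    else: cv2.imwrite('pics/w5.png',im[:,:,::-1])
z=np.load('d1.npz')['t'].reshape(-1,3)
m=(z[:,2]>.06)&(z[:,1]>.28)&(z[:,0]>.35)&(z[:,0]<.57)&(z[:,1]<.45);print('tall near',m.sum(),z[m].min(0),z[m].max(0))
E
```

```text
t 19.38 tcp [ 0.557 -0.004  0.121] F [ 9.9  2.4 -0.8] w 0.0005 gf 4.0
t 22.88 tcp [0.42  0.261 0.172] F [ 0.4 -0.3 -1.2] w 0.0918 gf 0.0
wrist scoop [(0.76, array([0.42 , 0.263, 0.027]))]
top scoop []
 lip [(0.88, array([ 0.536, -0.006,  0.16 ])), (0.78, array([ 0.434, -0.158,  0.129]))]
side scoop [(0.96, array([0.416, 0.26 , 0.028]))]
 lip [(0.55, array([ 0.433, -0.156,  0.132])), (0.47, array([ 0.535, -0.01 ,  0.163]))]
tall near 785 [0.477 0.32  0.06 ] [0.56  0.399 0.149]
```

View pics/w5.png

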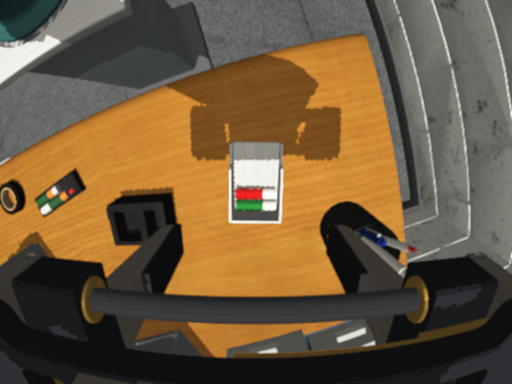

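```bash
python3 - <<'E'
from h import *
np.set_printoptions(precision=3,suppress=True)
D1=np.load('d1.npz');S=np.radians(-16);sx=np.array([np.cos(S),np.sin(S)]);sy=np.array([-sx[1],sx[0]])
for k in 'ts':
    z=D1[k].reshape(-1,3);m=(z[:,2]>.085)&(z[:,1]>.25)&(z[:,0]>.35)&(z[:,0]<.57)&(z[:,1]<.45)
    V=z[m][:,:2]-[.420,.261];a=np.column_stack([V@sx,V@sy,z[m][:,2]])
    print(k,len(a),a.min(0),a.max(0)); b=a[a[:,1]<.1]; print(' within y<.1',len(b),b.min(0) if len(b) else '')
# pouring feasibility; scoop held at tool x offset -.008, tip z .016 => scoop centre .009 above tip
def place(c,yaw,pitch,gx=-.008,tz=-.009):
    ex=np.array([np.cos(yaw)*np.cos(pitch),np.sin(yaw)*np.cos(pitch),np.sin(pitch)])
    R=rot(yaw,pitch);return cmd(c+gx*ex-tz*R[:,2],R),R
for pt in (0,.5,.85,.95):
    ex=np.cos(pt)*ux+[0,0,np.sin(pt)];ez=np.array([0,0,np.cos(pt)])-np.sin(pt)*ux
    c=unit(-.03,0,.205)+.045*ex-.001*ez
    p,R=place(c,U,pt);print(pt,np.round(p,3),solver.inverse_kinematics(p,R))
E
```

```text
t 480 [0.028 0.083 0.085] [0.108 0.164 0.149]
 within y<.1 134 [0.04  0.083 0.085]
s 644 [0.026 0.083 0.085] [0.107 0.162 0.149]
 within y<.1 158 [0.038 0.083 0.085]
0 [0.646 0.012 0.167] [ 0.5    0.643 -0.84   1.592  0.514  1.141  1.285]
0.5 [0.659 0.014 0.189] [ 0.684  0.397 -0.866  1.982  0.597  0.448  1.196]
0.85 [0.662 0.014 0.208] [ 1.065  0.584 -1.29   2.218  2.035  0.401 -0.058]
0.95 [0.661 0.014 0.213] [ 1.161  0.903 -1.517  2.277  2.181  0.705  0.017]
```

```bash
cat >> h.py <<'E'
S=np.radians(-16)
def place(c,yaw,pitch,gx=-.010,gz=.009):
    ex=np.array([np.cos(yaw)*np.cos(pitch),np.sin(yaw)*np.cos(pitch),np.sin(pitch)])
    R=rot(yaw,pitch);return cmd(np.array(c)+gx*ex+gz*R[:,2],R),R
def pour(mx,mz,pt):
    ex=np.cos(pt)*ux+[0,0,np.sin(pt)];ez=np.array([0,0,np.cos(pt)])-np.sin(pt)*ux
    return place(unit(mx,0,mz)+.045*ex-.001*ez,U,pt)
C=np.array([.420,.2615,.025])
E
python3 - <<'E'
from h import *
np.set_printoptions(precision=3,suppress=True)
p,R=place(C,S,0)
env.movel(p,R,rate=.12); st()
effector.grasp(25); s=st()
assert s['gripper_width']>.05
env.movel(p+[0,0,.2],R,rate=.15); s=st()
im,_=save('side','side6.png',(150,180,350,330),4)
print([(round(r['score'],2),np.round(r['at'],3)) for r in tip_of('side','scoop_center')],'want',C+[0,0,.2])
print([(round(r['score'],2),np.round(r['at'],3)) for r in tip_of('side','cell_1')])
E
```

```text
t 24.97 tcp [ 0.411  0.265 -0.011] F [-0.1 -1.  -0.2] w 0.0923 gf 0.0
t 25.55 tcp [ 0.41   0.264 -0.012] F [0.2 0.  1.6] w 0.0598 gf 25.0
t 27.03 tcp [0.41  0.264 0.187] F [ 0.  -0.1 -2.1] w 0.0601 gf 25.0
[(0.7, array([0.417, 0.261, 0.229]))] want [0.42  0.262 0.225]
[(0.59, array([0.435, 0.255, 0.212]))]
```

View pics/side6.png

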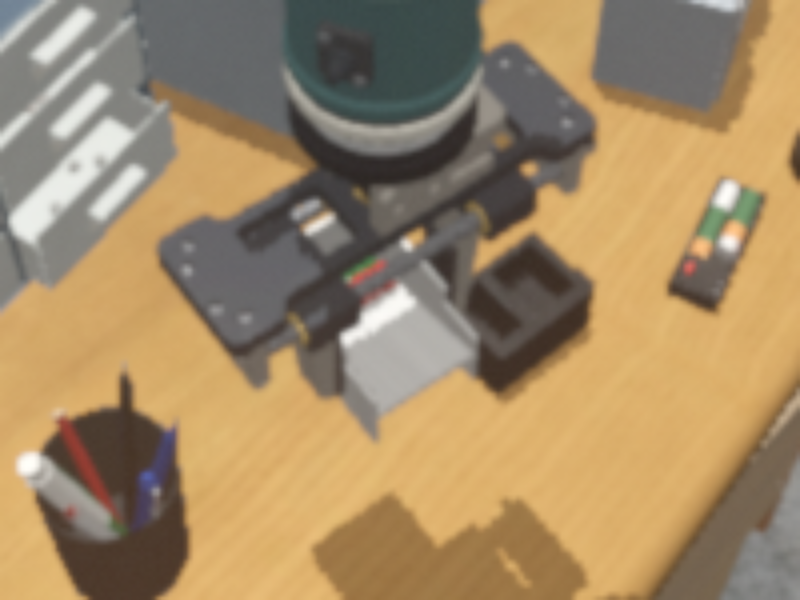

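The scoop is gripped level at crop (400,330), with both cells at its back (crop 370,275). Next I carry it over the bin and pour.

```bash
python3 - <<'E'
from h import *
np.set_printoptions(precision=3,suppress=True)
mx,mz=-.018,.197
p,R=pour(mx-.03,mz+.04,0)
try: env.movel(p,R,rate=.2)
except env.PlanningError as e: print('line',e); env.reach(p,R)
p,R=pour(mx,mz,0); env.movel(p,R,rate=.12); st()
for pt in (.15,.27,.36,.45,.55,.65,.75):
    try: p,R=pour(mx,mz,pt); env.movel(p,R,rate=.06)
    except env.PlanningError as e: print('no',pt,e);break
    env.pause(.2)
    print(pt,np.round(env.sense()['t'],1),np.round(env.sense()['joint_positions'],2))
env.pause(.3)
st()
for c in('side','top','wrist'):
    im,_=viewer.read_camera(c)
    cv2.imwrite(f'pics/p7{c}.png',im[:,:,::-1])
    for n in('cell_1','scoop_center'): print(c,n,[(round(r['score'],2),np.round(r['at'],3)) for r in search_frame(c,n)])
a=[cv2.imread(f'pics/p7{c}.png') for c in('side','top','wrist')]
cv2.imwrite('pics/p7.png',np.hstack([cv2.resize(a[0][60:240,160:340],(400,400)),cv2.resize(a[2],(400,400))]))
E
```

```text
t 29.57 tcp [0.655 0.014 0.159] F [-0.3 -0.  -0.9] w 0.0598 gf 25.0
0.15 30.1 [ 0.55  0.59 -0.86  1.69  0.55  0.95  1.26]
0.27 30.6 [ 0.6   0.54 -0.88  1.79  0.57  0.79  1.23]
0.36 31.0 [ 0.63  0.5  -0.88  1.86  0.6   0.66  1.21]
0.45 31.5 [ 0.66  0.45 -0.87  1.93  0.63  0.53  1.17]
0.55 32.0 [ 0.66  0.41 -0.83  2.    0.68  0.37  1.12]
0.65 32.4 [ 0.6   0.35 -0.73  2.08  0.77  0.2   1.01]
no 0.75 the arm cannot follow that straight line within its joint ranges
t 32.74 tcp [0.671 0.016 0.188] F [ 0.   0.7 -1.3] w 0.0597 gf 25.0
side cell_1 []
side scoop_center [(0.89, array([0.674, 0.038, 0.236]))]
top cell_1 [(0.44, array([0.679, 0.02 , 0.224]))]
top scoop_center [(0.55, array([0.675, 0.018, 0.224]))]
wrist cell_1 [(0.98, array([0.656, 0.001, 0.038])), (0.72, array([0.638, 0.003, 0.03 ]))]
wrist scoop_center []
```

View pics/p7.png

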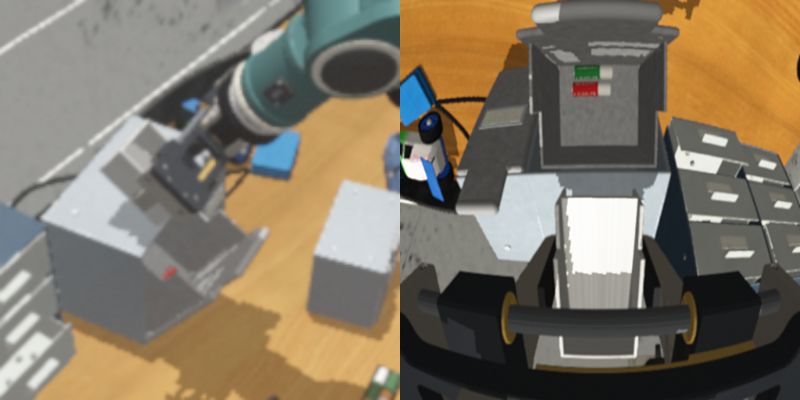

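The wrist view shows both cells in the bin pocket (crop 585,80) and the scoop empty (crop 600,250). I'll return the scoop to its old spot.

```bash
python3 - <<'E'
from h import *
np.set_printoptions(precision=3,suppress=True)
for pt in (.45,.2,0):
    p,R=pour(-.018,.22,pt); env.movel(p,R,rate=.12)
p,R=pour(-.06,.26,0); env.movel(p,R,rate=.15)
q,Rs=place(C,S,0)
env.movel(q+[0,0,.2],Rs,rate=.2)
env.movel(q+[0,0,.03],Rs,rate=.2)
env.movel(q+[0,0,.001],Rs,rate=.06); s=st()
effector.release(); env.movel(q+[0,0,.20],Rs,rate=.2); st()
viewer.read_camera('wrist');print([(round(r['score'],2),np.round(r['at'],3)) for r in tip_of('wrist','scoop_center')])
a,_=viewer.read_camera('side')
print([(round(r['score'],2),np.round(r['at'],3)) for r in tip_of('side','scoop_center')],[(round(r['score'],2),np.round(r['at'],3)) for r in tip_of('side','wide_bin_lip')])
print([(round(r['score'],2),np.round(r['at'],3)) for r in search_frame('side','cell_1')])
cv2.imwrite('pics/f8.png',cv2.resize(a[80:360,160:340][:,:,::-1],None,fx=2,fy=2))
E
```

```text
t 38.44 tcp [ 0.41   0.264 -0.011] F [-0.8  0.6 -0.4] w 0.06 gf 25.0
t 40.22 tcp [0.41  0.264 0.187] F [ 0.5  0.1 -0.9] w 0.0919 gf 0.0
[(0.8, array([0.419, 0.264, 0.026]))]
[(0.95, array([0.418, 0.263, 0.027]))] [(0.51, array([ 0.431, -0.154,  0.129])), (0.47, array([ 0.534, -0.011,  0.161]))]
[]
```

View pics/f8.png

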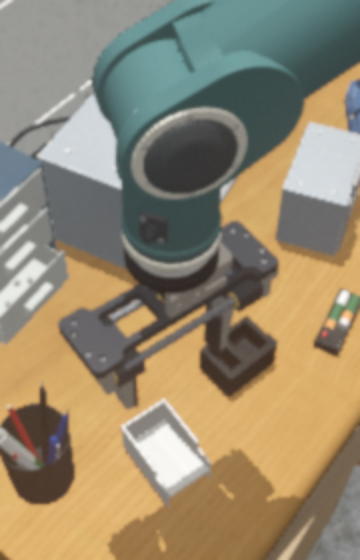

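The scoop stands upright and empty at (165,450), the bin lip is still at its open position, and the arm is clear.

```bash
python3 -c "
from h import *
print(workorder.finish_job())"
```

```text
the job is handed in; nothing more can be done
None
```

The job is handed in at about 40 s: the wide bin is open to its stop with both cells in its pocket, and the empty scoop stands upright on the bench; `finish_job()` returned no verdict.

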